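# Clamp the tube rack on the shaker

### The arm

A 7-joint arm with a two-finger parallel gripper is mounted at the origin on a cart in front of the work surface, level with it; the furniture and walls round the work are solid. World frame = base frame: x ahead of the robot, y to its left, z up, the work surface at z = 0. Lengths are in m, angles in rad, forces in N, time in s.
With the tool pointing down it reaches from about 0.4 to 0.875 m from the base axis. Payload 19.3 kg.
Tool frame: the origin (TCP) lies at the very end of the fingers, on their centre line; the grasp point (between the pads) lies 19 mm behind it; z points along the fingers, y is the line along which they close (so a half turn about z gives the same grasp; the last joint's range is limited). The gripper opens to 85 mm and grips with 20 to 120 N. Pads are 22 mm wide; open, the fingers measure 114 mm over their backs; the gripper's body (76 mm by 85 mm) begins 54 mm behind the grasp point. The pads swing forward as they close: fully open they stand 13 mm farther back than shut.
Start: joints at [-0.07, 0.521, -0.036, 1.599, 0.021, 1.021, -0.113], TCP at [0.625, -0, 0.231] pointing down, gripper open.
Joint ranges: [-2.91, 2.91], [-0.3, 2.13], [-1.5, 1.42], [0.17, 2.43], [-1.26, 4.41], [0.16, 1.93], [-2.52, 2.52]. Speed limits (rad/s): [1.89, 1.89, 2.39, 2.39, 3.01, 3.01, 3.01].

### API

Orientations are given as [roll, pitch, yaw] about the fixed x, y, z axes, in that order (R = Rz(yaw) Ry(pitch) Rx(roll)).
In Python, from workcell import bot gives the robot as it stands.
- The arm moves only by the tool carry_out, never from a script. Its argument "rows" is a list that holds one entry, the list of rows, each a list of 4 numbers: the shift along the tool's x, y, z in m, then the turn about the tool's z in degrees. In form: [[[x, y, z, twist], ...]]. A call has 1 to 12 rows; each row is the pose to reach, as a shift and turn from the pose commanded when the call began, along the tool's axes at that moment; what a row does not reach only later rows make up. A row lasts 1/12 s, in which the tool goes at most 41.7 mm and 7.16 degrees, less where a joint would pass 70% of its speed; a pose out of reach is approached as far as the arm can. A call with a gripper value outside its range is refused whole. "grip" is the finger opening in m, from 0 to 0.0854, set as the call begins (left out, the last holds). The fingers move at their own pace and stop on an object; "grip_force" is the grip in N (left out, the last holds). Time passes only in rows, so rows that repeat a pose let the fingers close. It gives the time, the measured TCP pose, the force, the opening and the grip force at its end, in the units of the state.
- bot.observe(): the state, without advancing time (a new reading comes with each control period).
- bot.grab_frame(name): name is "scene" or "side" or "wrist"; returns a dict with "pixels" (420x560x3 uint8, red, green, blue), "K" (3x3 intrinsics, pixels), "pose" (4x4, takes a point from camera to world coordinates). Camera axes: x right, y down, z forward; pixel columns grow to the right and rows downward; lengths in m; the calibration is good to about 2 mm. The wrist camera is an equidistant fisheye: a pixel r from the principal point sees the ray r / f radians off the axis. A picture is of the moment at which its call begins. There is no depth.
- bot.job_done(): hands the job in; it is judged then, once.
Trained networks look in a picture, given as the dict that the camera call returned (one of the last four; its "shot" number tells which), for a name from the list of things; names that differ only in an ending like _2 or _b are one class to them, and where a whole thing is asked for, a point or a joint stands for the part that bears it (a point fixed in the world has none). Each returns a list of dicts, best first, with "conf" (0 to 1); they miss things now and then, are a little off and sometimes report something else, mostly with a low value. They report only what shows in the picture. A call takes as long as a camera call. They do not tell look-alikes from the thing itself.
- bot.look_for(picture, label): "position" ([column, row] in pixels, amid what is visible of it).
- bot.regions_of(picture, label): "region" (420x560 bool, what is visible of it) and "position" ([column, row] in pixels, amid what is visible of it).
- bot.spot_point(picture, label): "position" ([column, row] in pixels: a listed point, or the origin of a listed thing).
The state is a dict: "clock": time; "qpos": joint angles; "qd": joint speeds; "joint_efforts": joint torques, N m; "position": TCP position; "tool_rot": TCP orientation; "force": force on the tool from outside, world axes, zero at the start; "moment": the same for the moment, N m; "grip_width": finger opening in m; "finger_force": force on a finger pad.
Only numpy, scipy, OpenCV 4.12 (cv2) and the standard library are available. Lean on these libraries where they do the work, as an engineer would, in place of code of your own. Each camera call takes 0.05 s, during which the arm holds its last target. There are 200 camera calls.

### The job

Push the orange tube rack along its channel on the shaker until it is fully home against the back stop, and then push the red-handled clamp lever over past its dead point until it snaps into lock with its arm over the rack. Only push with the fingers: do not lift or tip the rack, and leave the blue rack, the bottle and the petri dish beside the shaker where they are.

Things in the scene. Friction and masses are not known exactly. Their poses are not given: they have to be found in the camera images.
- shaker: Low white bench shaker, fixed; dark deck 50 mm above the table, x -141 to +102, y -120 to +76 mm. Origin on the table under the channel's middle line; x along the channel to the back stop, y to the left, z up. Open end of the channel faces the robot. Two aluminium rails 18 mm high, 8 mm thick, inner faces at y = +/-34 mm, from x = -15 to +85 mm, with splayed lead-ins 24 mm long in front.
- back_stop (a point): Middle of the front face of the channel's back stop (a cross wall 28 mm high above the deck), at deck height: shaker x = 84.5 mm, y = 0.
- orange_rack: Orange tube rack, loose, 100 to 180 g, in the channel on the deck. Own y (105 mm long) lies along the channel, own x is 62 mm wide; top plate 34 mm, tube caps 42 mm high. Origin: centre of its underside. Push its near end wall, 3 to 31 mm above the deck, 52 mm from the origin. Home (touching the back stop): origin at shaker x = 32 mm; it starts 30 to 60 mm short of that.
- lever (a joint): Over-centre clamp lever, rad. 0: open, handle leaning 46 degrees outward (shaker -y). 0.8: dead point, handle upright. 1.1: locked, handle 17 degrees inward, clamp arm level over the rack. A spring returns it to 0 from below 0.8 and snaps it to 1.1 from above. Pushing the grip takes up to about 6 N. The arm is rigid with the handle; while open it stands up to 190 mm above the table, at shaker x 48 to 62 mm.
- lever_pivot (a point): Point on the lever's pivot axis, in the plane in which the lever swings: shaker x = 55, y = -72 mm, 108 mm above the table. The axis is parallel to shaker x.
- lever_grip (a point): Middle of the red grip, a round bar 19 mm in diameter, 53 mm long, along the handle; 80 mm from lever_pivot. It swings in the plane shaker x = 55 mm, from y = -129 mm, 164 mm above the table (open) to y = -48 mm, 184 mm above it (locked). Push it from its outer side, towards shaker +y.
- blue_rack: Blue moulded tube rack, loose, 62 x 105 x 42 mm, on the table to the left of the shaker; origin at the centre of its underside. Leave alone.
- red_bottle: White reagent bottle with a red cap, loose, 50 mm in diameter, 100 mm high, on the table to the left of the shaker; origin at the centre of its underside. Leave alone.
- petri: Clear petri dish, loose, 92 mm in diameter, 15 mm high, on the table to the right of the shaker; origin at the centre of its underside. Leave alone.
There are look-alikes about, which are no part of the job. What is shaped like the orange_rack but yellow is not meant.

How it is judged:
On the way, in this order (a step that is already met when the one before it is completed fails the run):
1. the orange rack is pushed home against the back stop (within 6 mm) while the clamp lever is still open (x of orange_rack in the frame of shaker between 0.026 and 0.036 m and y of orange_rack in the frame of shaker between -0.006 and 0.006 m and z of orange_rack in the frame of shaker below 0.054 m and angle between orange_rack's own z axis and vertical below 0.05 rad and value of joint lever below 0.3 rad), for 0.2 s.
2. the lever has gone over its dead point and snapped into lock (value of joint lever above 1.05 rad), for 0.3 s.
At the end, for the whole second after the job is handed in: The orange rack stands on the deck at rest, upright, within 6 mm of the back stop and between the rails, and the lever is locked (joint above 1.05 of 1.1 rad) (x of orange_rack in the frame of shaker between 0.026 and 0.036 m and y of orange_rack in the frame of shaker between -0.006 and 0.006 m and z of orange_rack in the frame of shaker below 0.054 m and angle between orange_rack's own z axis and vertical below 0.05 rad and value of joint lever above 1.05 rad and linear speed of orange_rack below 0.01 m/s); the robot touches nothing.
It fails at once if the orange rack is lifted more than 8 mm off the deck (z of orange_rack in the frame of shaker above 0.058 m).
It fails at once if the orange rack is tipped more than 0.2 rad (angle between orange_rack's own z axis and vertical above 0.2 rad).
It fails at once if the blue rack, the bottle or the petri dish is moved more than 15 mm (distance of any of blue_rack, red_bottle, petri from where it was at the start of the episode above 0.015 m).
It also fails if it takes over 43 s, if anything falls off the work surface, if the arm or the gripper's body presses on something with over 40 N, if the wrist force passes 120 N, or if a joint passes its speed limit or range.

## Working session

There is one attempt and no reset: what is moved stays moved. The work goes in short steps, Python scripts to look and compute and a tool call to move; the robot and the scene stay as the last step left them, time stands still between calls to the robot, and variables do not carry over. Pictures are saved under pics/ and viewed, at most 10 in all, crops included, and the job is handed in when it is done.

Besides the shell and the picture viewer there is one more tool, called after "Request:" as a command line: name --argument value ..., lists and objects as JSON in quotes. carry_out: Moves the arm, as the interface text tells. Its arguments: {"type":"object","properties":{"rows":{"type":"array","items":{"type":"array","items":{"type":"array","items":{"type":"number"}}}},"grip":{"type":"number"},"grip_force":{"type":"number"}},"required":["rows"]}

```bash
mkdir -p pics; cat > h.py <<'E'
import numpy as np, cv2
from workcell import bot
def save(n,p): cv2.imwrite(f'pics/{n}.png',p['pixels'][:,:,::-1])
E
python3 - <<'E'
from h import *
s=bot.observe(); print(s['clock'],s['position'],s['tool_rot'],s['grip_width'])
P=[]
for c in ('scene','side'):
    p=bot.grab_frame(c); P.append(p['pixels'])
    print(c,p['K'].tolist(),p['pose'].round(4).tolist())
    for l in ('shaker','back_stop','orange_rack','lever_pivot','lever_grip','petri','red_bottle','blue_rack'):
        print(l,[(np.round(d['position'],1).tolist(),round(d['conf'],2)) for d in bot.spot_point(p,l)][:3])
    save(c+'0',p)
E
```

```text
0.0 [ 6.24680855e-01 -6.13933103e-05  2.30746100e-01] [-3.14051463e+00  7.47523839e-05  1.57070736e+00] 0.08549326099091217
scene [[518.9809412672194, 0.0, 275.89764910638496], [0.0, 518.9809412672194, 209.52841450373313], [0.0, 0.0, 1.0]] [[0.9095, -0.1804, 0.3745, 0.0961], [-0.4151, -0.4444, 0.7938, -0.9472], [0.0232, -0.8774, -0.4791, 0.644], [0.0, 0.0, 0.0, 1.0]]
shaker [([282.4, 255.1], 0.68), ([273.9, 312.7], 0.63)]
back_stop [([317.6, 225.3], 0.19)]
orange_rack [([272.9, 236.6], 0.85), ([363.0, 320.8], 0.62)]
lever_pivot [([315.8, 224.6], 0.95)]
lever_grip [([323.0, 217.2], 0.56)]
petri [([274.9, 310.5], 0.82)]
red_bottle [([299.2, 215.6], 0.86)]
blue_rack [([248.1, 217.4], 0.59)]
side [[420.386210254314, 0.0, 279.27121403234116], [0.0, 420.386210254314, 208.6634329753093], [0.0, 0.0, 1.0]] [[0.9917, -0.0861, 0.0959, 0.4459], [-0.1269, -0.5216, 0.8437, -0.9903], [-0.0226, -0.8489, -0.5281, 0.7143], [0.0, 0.0, 0.0, 1.0]]
shaker [([272.0, 251.1], 0.89)]
back_stop [([300.0, 240.4], 0.82)]
orange_rack [([300.8, 327.4], 0.96), ([262.4, 236.6], 0.88)]
lever_pivot [([288.1, 240.1], 0.95)]
lever_grip [([282.0, 233.3], 0.79)]
petri [([237.8, 303.5], 0.73)]
red_bottle [([300.6, 222.8], 0.71)]
blue_rack [([261.3, 215.8], 0.81)]
```

View pics/scene0.png

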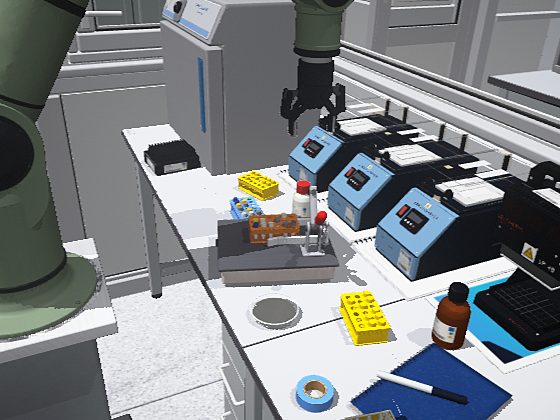

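```bash
python3 - <<'E'
import cv2
a=cv2.imread('pics/scene0.png')[180:300,220:380];b=cv2.imread('pics/side0.png')[180:300,200:360]
cv2.imwrite('pics/crop.png',cv2.hconcat([cv2.resize(x,(400,300),interpolation=cv2.INTER_CUBIC) for x in(a,b)]))
E
```

```text
(no output)
```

View pics/crop.png

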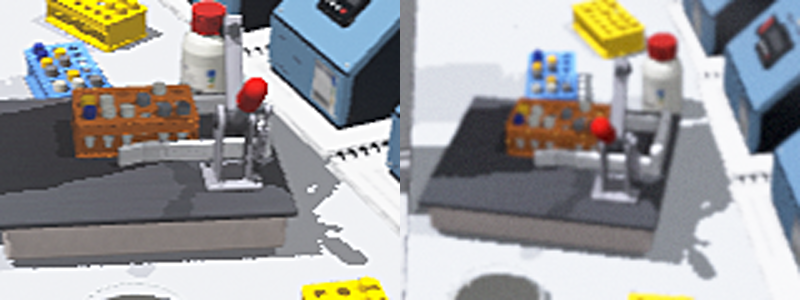

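The scene picture shows the orange rack at (274,230) on the dark deck, between rails and behind the lever with its red grip at (321,217). The look-alikes are yellow racks at (365,318) and (258,185), both off the shaker. The enlarged crop confirms that the rack meant is the orange one on the shaker. Next I fit the shaker pose.

```bash
cat >> h.py <<'E'
from scipy.optimize import least_squares
M={'shaker':(0,0,0),'back_stop':(.0845,0,.05),'lever_pivot':(.055,-.072,.108),'lever_grip':(.055,-.129,.164)}
C=[(-.141,-.12,.05),(.102,-.12,.05),(.102,.076,.05),(-.141,.076,.05)]
def world(p,m):
    c,s=np.cos(p[2]),np.sin(p[2]); m=np.array(m); return np.array([p[0]+c*m[0]-s*m[1],p[1]+s*m[0]+c*m[1],m[2]])
def inv(p,w):
    c,s=np.cos(p[2]),np.sin(p[2]); d=np.array(w)[:2]-p[:2]; return np.array([c*d[0]+s*d[1],-s*d[0]+c*d[1]])
def proj(K,T,w):
    q=T[:3,:3].T@(w-T[:3,3]); return (K@q)[:2]/q[2]
def projf(K,T,w):
    q=T[:3,:3].T@(w-T[:3,3]); r=np.hypot(*q[:2]); th=np.arctan2(r,q[2]); return K[:2,2]+K[0,0]*th*q[:2]/r
E
python3 - <<'E'
from h import *
p1=bot.grab_frame('scene');p2=bot.grab_frame('side');w=bot.grab_frame('wrist');save('w0',w)
ob=[(p1,C[1],(338.8,265.6)),(p1,M['lever_pivot'],(315.8,224.6)),(p1,M['lever_grip'],(322,217)),
(p2,C[0],(208,262.8)),(p2,C[1],(303.2,267.2)),(p2,C[2],(312.8,224)),(p2,C[3],(228.8,220)),(p2,M['lever_pivot'],(288.1,240.1)),(p2,M['lever_grip'],(281.5,232)),(p2,M['back_stop'],(300,240.4)),(p2,M['shaker'],(272,251.1))]
f=lambda p:np.concatenate([proj(o[0]['K'],o[0]['pose'],world(p,o[1]))-o[2] for o in ob])
r=least_squares(f,[.6,0,0],loss='soft_l1');print(r.x,f(r.x).reshape(-1,2).round(1).tolist())
K,T=w['K'],w['pose'];print(K.tolist(),T.round(3).tolist())
for l in list(M)+['orange_rack','petri','red_bottle','blue_rack']:
    print(l,[(np.round(d['position'],1).tolist(),round(d['conf'],2)) for d in bot.spot_point(w,l)][:3], projf(K,T,world(r.x,M[l])).round(1) if l in M else '')
print([projf(K,T,world(r.x,c)).round(1).tolist() for c in C])
E
```

```text
[ 0.52656735 -0.07194758 -0.30300925] [[1.7, -2.7], [-1.0, 2.6], [0.3, -0.1], [-0.9, -2.2], [-0.0, 2.8], [-0.7, 0.9], [-0.2, -1.7], [-1.2, -2.8], [1.1, -0.1], [2.4, -0.1], [-0.1, 1.2]]
[[325.19226210127806, 0.0, 280.24174340515697], [0.0, 325.19226210127806, 207.2116196822192], [0.0, 0.0, 1.0]] [[1.0, 0.002, 0.0, 0.624], [0.002, -0.961, -0.277, 0.071], [-0.0, 0.277, -0.961, 0.374], [0.0, 0.0, 0.0, 1.0]]
shaker [([203.3, 233.7], 0.92)] [202.2 234. ]
back_stop [([262.7, 271.5], 0.73), ([212.7, 345.2], 0.28)] [264.9 271.5]
lever_pivot [([208.2, 345.6], 0.59)] [216.9 344.7]
lever_grip [] [198.4 414.7]
orange_rack [([172.7, 247.8], 0.6)] 
petri [] 
red_bottle [([289.1, 135.1], 0.83)] 
blue_rack [([181.0, 94.2], 0.87)] 
[[81.0, 293.9], [252.0, 351.8], [301.6, 214.0], [93.0, 150.9]]
```

View pics/w0.png

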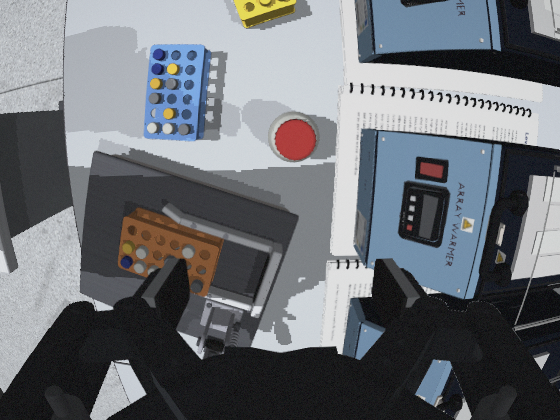

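The wrist view shows the deck corners at about (95,151), (298,214) and (80,291). The orange rack's top spans roughly (118–222, 210–295), and the bottle cap is at (295,138). I refine the fit with these points and plan the approach.

```bash
cat >> h.py <<'E'
from scipy.spatial.transform import Rotation as R
def shift(p,sh,yaw=None):
    "tool-frame shift (mm) from the present measured pose to shaker point sh; twist deg to put tool y at shaker angle yaw"
    s=bot.observe(); Rt=R.from_euler('xyz',s['tool_rot']).as_matrix()
    d=Rt.T@(world(p,sh)-s['position']); ya=np.arctan2(Rt[1,1],Rt[0,1])
    tw=None if yaw is None else -np.degrees((p[2]+yaw-ya+np.pi/2)%np.pi-np.pi/2)
    return (d*1e3).round(1),tw
def here(p):
    s=bot.observe(); return (inv(p,s['position'])*1e3).round(1),s['position'][2].round(4),s['force'].round(1),s['clock']
E
python3 - <<'E'
from h import *
w=bot.grab_frame('wrist');K,T=w['K'],w['pose']
ob=[(C[3],(95,151)),(C[2],(298,214)),(C[0],(80,291)),(M['shaker'],(203.3,233.7)),(M['back_stop'],(262.7,271.5))]
f=lambda p:np.concatenate([projf(K,T,world(p,o[0]))-o[1] for o in ob])
r=least_squares(f,[.52,-.07,-.3],loss='soft_l1');p=r.x;print(p,f(p).reshape(-1,2).round(1).tolist())
np.save('p.npy',p)
def ray(u,z):
    d=(np.array(u)-K[:2,2])/K[0,0];th=np.hypot(*d);v=T[:3,:3]@np.r_[d/th*np.sin(th),np.cos(th)];return T[:3,3]+v*(z-T[2,3])/v[2]
print('rack det',[inv(p,ray(d['position'],.05)) for d in bot.spot_point(w,'orange_rack')])
m=bot.regions_of(w,'orange_rack')[0]['region'];y,x=np.where(m)
q=np.array([inv(p,ray(u,.084)) for u in zip(x,y)]);print('top x,y 1/99%',np.percentile(q,[1,50,99],axis=0))
for u in [(127,208),(118,263),(223,240)]: print(u,inv(p,ray(u,.084)))
print(here(p),shift(p,(-.11,0,.2),np.pi/2),shift(p,(-.11,0,.064)))
im=w['pixels'][130:330,60:320,::-1].copy();cv2.imwrite('pics/w1.png',cv2.resize(im,(780,600),interpolation=cv2.INTER_CUBIC))
E
```

```text
[ 0.52519982 -0.07147899 -0.30994391] [[-2.5, -1.1], [2.6, 0.4], [-0.4, 1.7], [-2.1, -0.1], [0.8, 0.1]]
rack det [array([-0.02228756, -0.00115526])]
top x,y 1/99% [[-0.0194235   0.23574584]
 [ 0.0049422   0.25494183]
 [ 0.03102388  0.27054997]]
(127, 208) [-0.06973792  0.03824476]
(118, 263) [-0.07164137 -0.02759331]
(223, 240) [0.03373378 0.03772097]
(array([73.3, 98.5]), np.float64(0.2313), array([-0.4, -0.2, -0.6]), 1.6) (array([ -37.9, -204.6,   31.3]), np.float64(-72.2420113127124)) (array([ -37.9, -204.6,  167.3]), None)
```

View pics/w1.png

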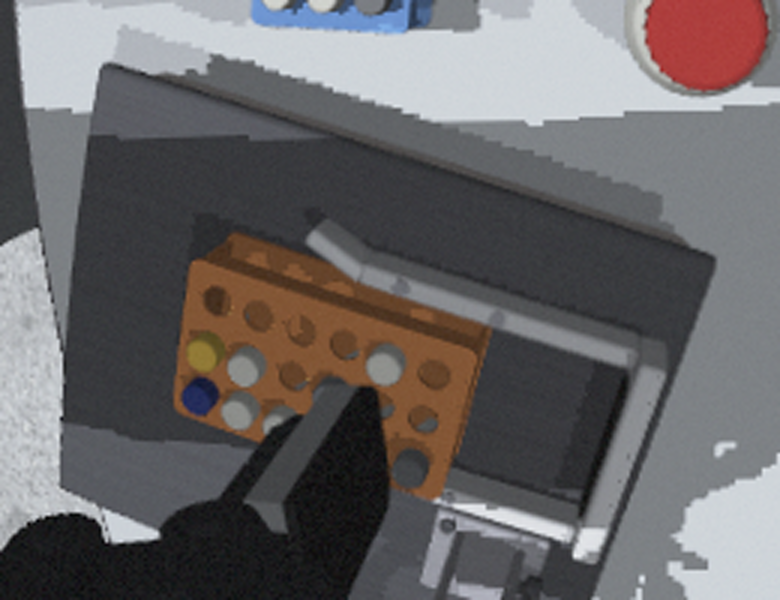

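Request:
carry_out --rows '[[[-0.004, -0.018, 0, -7], [-0.008, -0.036, 0, -14], [-0.012, -0.054, 0, -21], [-0.016, -0.072, 0, -28], [-0.02, -0.09, 0, -35], [-0.024, -0.11, 0, -42], [-0.028, -0.13, 0, -49], [-0.032, -0.15, 0, -56], [-0.036, -0.17, 0, -63], [-0.041, -0.185, 0, -70], [-0.041, -0.195, 0, -72], [-0.041, -0.195, 0, -72]]]' --grip 0

```text
clock: 2.6
position: [0.4285, -0.0415, 0.2315]
tool_rot: [-3.141, -0.0, 2.829]
force: [0.7, 0.0, -0.1]
grip_width: -0.0
finger_force: 0.0
```

```bash
python3 - <<'E'
from h import *
p=np.load('p.npy');print(here(p),shift(p,(-.1,0,.064),np.pi/2),bot.observe()['grip_width'])
w=bot.grab_frame('wrist');save('w2',w);K,T=w['K'],w['pose']
for l in ('shaker','back_stop','lever_pivot','lever_grip'):
    print(l,[(np.round(d['position'],1).tolist(),round(d['conf'],2)) for d in bot.spot_point(w,l)][:2],projf(K,T,world(p,M[l])).round(1))
print([projf(K,T,world(p,c)).round(1).tolist() for c in C+[(-.015,.034,.068),(-.015,-.034,.068),(.0845,.034,.078),(.0845,-.034,.078)]])
E
```

```text
(array([-101.2,   -1. ]), np.float64(0.2315), array([ 0.7,  0. , -0.1]), 2.6) (array([ -1.2,   1.1, 167.5]), np.float64(-0.1700295806839974)) -4.550172172112747e-05
shaker [] [280.9 256.6]
back_stop [([280.4, 330.9], 0.85)] [281.  334.1]
lever_pivot [] [213.1 344.2]
lever_grip [] [146.4 374.9]
[[165.4, 150.2], [188.8, 341.1], [340.3, 343.1], [355.9, 148.5], [313.2, 270.4], [248.8, 270.4], [310.1, 348.2], [252.0, 348.2]]
```

View pics/w2.png

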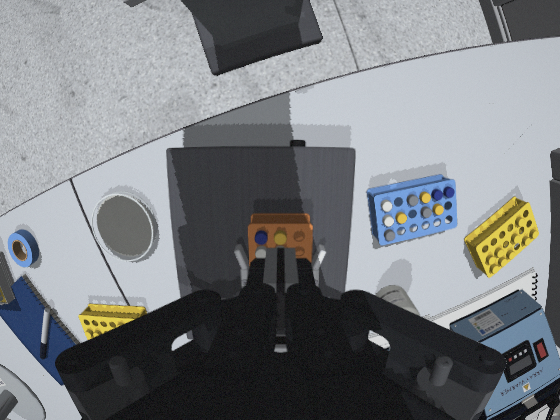

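Deck corners at (167,149) and (355,149) match the prediction to within 2 px. The rack is centred at column 280, straight ahead of the fingers, so I go down in front of it.

Request:
carry_out --rows '[[[0, 0.001, 0.03, 0], [0, 0.001, 0.06, 0], [0, 0.001, 0.09, 0], [0, 0.001, 0.115, 0], [0, 0.001, 0.135, 0], [0, 0.001, 0.15, 0], [0, 0.001, 0.16, 0], [0, 0.001, 0.166, 0], [0, 0.001, 0.166, 0]]]'

```text
clock: 3.6
position: [0.4301, -0.0398, 0.0642]
tool_rot: [-3.141, -0.002, 2.827]
force: [-0.1, 0.2, -0.4]
grip_width: 0.0
finger_force: 0.0
```

Request:
carry_out --rows '[[[-0.004, 0, 0, 0], [-0.008, 0, 0, 0], [-0.012, 0, 0, 0], [-0.016, 0, 0, 0], [-0.02, 0, 0, 0], [-0.024, 0, 0, 0], [-0.028, 0, 0, 0], [-0.032, 0, 0, 0], [-0.036, 0, 0, 0], [-0.04, 0, 0, 0], [-0.044, 0, 0, 0], [-0.048, 0, 0, 0]]]'

```text
clock: 4.6
position: [0.4763, -0.055, 0.0653]
tool_rot: [-3.142, -0.0, 2.827]
force: [-2.3, 0.5, 2.9]
grip_width: -0.0
finger_force: 1.3
```

```bash
python3 - <<'E'
from h import *
p=np.load('p.npy');print(here(p))
save('s1',bot.grab_frame('side'))
a=cv2.imread('pics/s1.png')[180:300,200:360];cv2.imwrite('pics/s1c.png',cv2.resize(a,(640,480),interpolation=cv2.INTER_CUBIC))
E
```

```text
(array([-51.6,   0.8]), np.float64(0.0653), array([-2.3,  0.5,  2.9]), 4.6)
```

View pics/s1c.png

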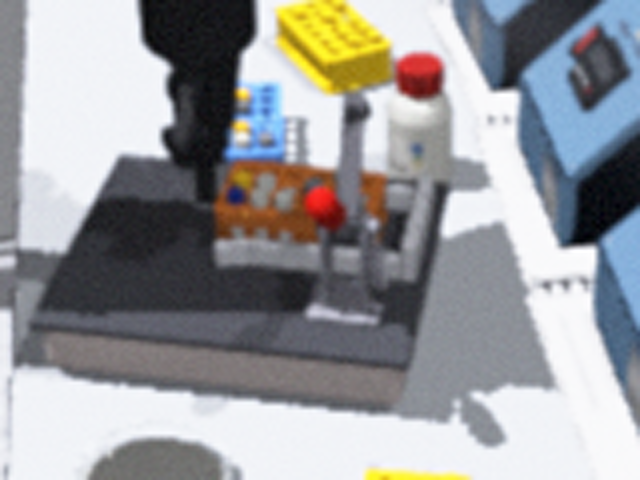

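The side crop shows the fingers at the rack's near end (215,200), with the rack between the rails and a gap left to the back stop. By TCP there are about 20 mm to go.

Request:
carry_out --rows '[[[-0.003, 0.001, 0, 0], [-0.006, 0.001, 0, 0], [-0.009, 0.001, 0, 0], [-0.012, 0.001, 0, 0], [-0.015, 0.001, 0, 0], [-0.015, 0.001, 0, 0]]]'

```text
clock: 5.15
position: [0.4912, -0.0588, 0.0653]
tool_rot: [3.141, 0.001, 2.827]
force: [-0.4, 0.5, 0.0]
grip_width: 0.0001
finger_force: 0.0
```

Request:
carry_out --rows '[[[-0.001, 0, 0, 0], [-0.002, 0, 0, 0], [-0.003, 0, 0, 0], [-0.003, 0, 0, 0]]]'

```text
clock: 5.48
position: [0.4935, -0.0596, 0.0653]
tool_rot: [3.142, 0.0, 2.827]
force: [-0.6, -0.3, 0.1]
grip_width: 0.0003
finger_force: 0.2
```

```bash
python3 - <<'E'
from h import *
p=np.load('p.npy');print(here(p))
E
```

```text
(array([-33.8,   1.7]), np.float64(0.0653), array([-0.6, -0.3,  0.1]), 5.4833)
```

Request:
carry_out --rows '[[[-0.001, 0, 0, 0], [-0.002, 0, 0, 0], [-0.003, 0, 0, 0], [-0.003, 0, 0, 0]]]'

```text
clock: 5.82
position: [0.4955, -0.0604, 0.0652]
tool_rot: [-3.141, -0.002, 2.827]
force: [-5.7, 2.6, 4.5]
grip_width: 0.0002
finger_force: 3.2
```

Request:
carry_out --rows '[[[-0.001, 0, 0, 0], [-0.002, 0, 0, 0], [-0.002, 0, 0, 0]]]'

```text
clock: 6.07
position: [0.4957, -0.0606, 0.0649]
tool_rot: [-3.14, -0.005, 2.828]
force: [-16.2, 5.8, 12.2]
grip_width: 0.0001
finger_force: 8.8
```

Force rose to about 17 N with no motion at the predicted contact position, so the rack is home. I back off and lift.

Request:
carry_out --rows '[[[0.01, 0, 0, 0], [0.025, 0, 0, 0], [0.04, 0, 0, 0], [0.04, 0, -0.03, 0], [0.04, 0, -0.06, 0], [0.04, 0, -0.09, 0], [0.04, 0, -0.12, 0], [0.04, 0, -0.15, 0], [0.04, 0, -0.18, 0], [0.04, 0, -0.2, 0], [0.04, 0, -0.2, 0]]]'

```text
clock: 6.98
position: [0.4617, -0.0487, 0.2691]
tool_rot: [3.14, 0.006, 2.827]
force: [1.0, -0.4, -0.6]
grip_width: 0.0002
finger_force: 0.0
```

```bash
python3 - <<'E'
from h import *
p=np.load('p.npy');print(here(p),shift(p,(.055,-.19,.26),0),shift(p,(-.07,-.19,.26),0))
s=bot.grab_frame('side');K,T=s['K'],s['pose']
print([bot.spot_point(s,l)[0] for l in('lever_grip','lever_pivot','back_stop')],[proj(K,T,world(p,M[l])).round(1) for l in('lever_grip','lever_pivot','back_stop')])
d=bot.spot_point(s,'orange_rack');print(d,proj(K,T,world(p,(.032,0,.05))))
cv2.imwrite('pics/s2c.png',cv2.resize(s['pixels'][180:300,200:360,::-1],(640,480),interpolation=cv2.INTER_CUBIC))
E
```

```text
(array([-67.5,   2.3]), np.float64(0.2691), array([ 1. , -0.4, -0.6]), 6.9833) (array([-123.3, -191.7,    9.7]), np.float64(89.7380802315918)) (array([   1.7, -192.3,    8.9]), np.float64(89.7380802315918))
[{'position': [283.3, 233.6], 'conf': 0.57}, {'position': [287.6, 237.5], 'conf': 0.82}, {'position': [302.7, 236.3], 'conf': 0.9}] [array([281.5, 231.9]), array([286.1, 237.3]), array([301.8, 240.4])]
[{'position': [280.7, 240.5], 'conf': 0.92}, {'position': [303.1, 326.9], 'conf': 0.8}, {'position': [283.2, 197.1], 'conf': 0.62}] [282.43709859 238.59835232]
```

View pics/s2c.png

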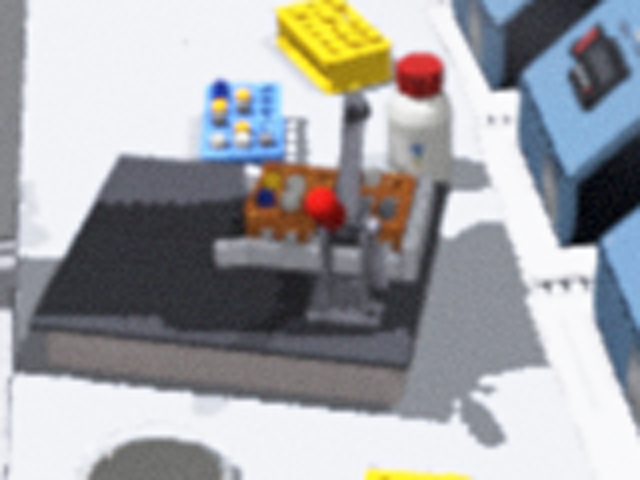

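The side crop shows the rack's far end (415,210) against the back stop and the lever still open, with the red grip at (325,207). Now I move to the lever's outer side.

Request:
carry_out --rows '[[[0, -0.016, 0, 7], [0, -0.032, 0, 14], [0, -0.05, 0, 21], [-0.01, -0.07, 0, 28], [-0.02, -0.09, 0, 35], [-0.035, -0.11, 0, 42], [-0.05, -0.13, 0, 49], [-0.065, -0.15, 0, 56], [-0.08, -0.17, 0, 63], [-0.1, -0.185, 0, 70], [-0.115, -0.192, 0, 77], [-0.124, -0.192, 0, 84]]]'

```text
clock: 8.23
position: [0.5188, -0.2718, 0.2638]
tool_rot: [-3.14, 0.001, 1.353]
force: [-0.7, 0.4, 0.3]
grip_width: -0.0002
finger_force: 0.0
```

```bash
python3 - <<'E'
from h import *
p=np.load('p.npy');print(here(p),shift(p,(.056,-.19,.16),0),shift(p,(.056,-.068,.16),0))
E
```

```text
(array([  55. , -192.7]), np.float64(0.2638), array([-0.7,  0.4,  0.3]), 8.2333) (array([  2.7,   1.4, 103.8]), np.float64(5.289321790541778)) (array([124.2,  12.7, 103.6]), np.float64(5.289321790541778))
```

Request:
carry_out --rows '[[[0, 0.001, 0.03, 5.3], [0, 0.001, 0.06, 5.3], [0.001, 0.001, 0.085, 5.3], [0.002, 0.001, 0.1, 5.3], [0.002, 0.001, 0.103, 5.3], [0.002, 0.001, 0.103, 5.3]]]'

```text
clock: 8.73
position: [0.5194, -0.2675, 0.1609]
tool_rot: [-3.139, -0.0, 1.269]
force: [-0.5, 0.3, 0.2]
grip_width: -0.0003
finger_force: 0.0
```

```bash
python3 - <<'E'
from h import *
p=np.load('p.npy');print(here(p),shift(p,(.056,-.068,.16),0))
s=bot.grab_frame('side');sc=bot.grab_frame('scene')
cv2.imwrite('pics/s3c.png',cv2.hconcat([cv2.resize(x[170:270,:,::-1][:,a:a+100],(400,400),interpolation=cv2.INTER_CUBIC) for x,a in((s['pixels'],230),(sc['pixels'],260))]))
E
```

```text
(array([  54.3, -188.4]), np.float64(0.1609), array([-0.5,  0.3,  0.2]), 8.7333) (array([120.4,   2.7,   0.9]), np.float64(0.4699933178697305))
```

View pics/s3c.png

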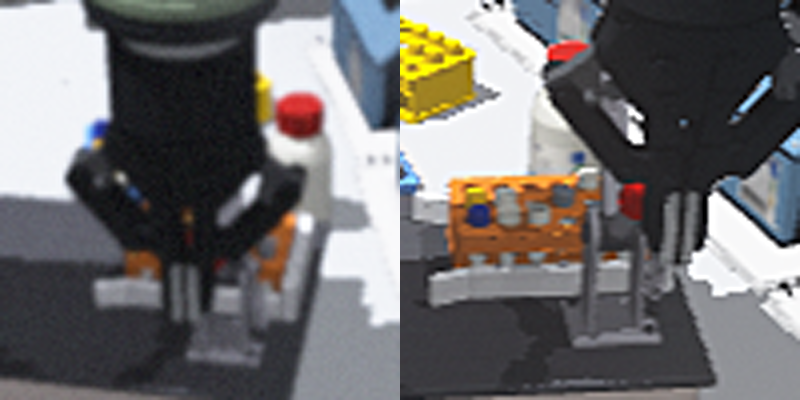

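The fingers (dark, tip at about (185,315) left and (680,255) right) stand outside the red grip. I start the push.

Request:
carry_out --rows '[[[0.006, 0.002, 0, 0.5], [0.012, 0.002, 0, 0.5], [0.018, 0.002, 0, 0.5], [0.024, 0.002, 0, 0.5], [0.03, 0.002, 0, 0.5], [0.036, 0.002, 0, 0.5], [0.042, 0.002, 0, 0.5], [0.048, 0.002, 0, 0.5], [0.054, 0.002, 0, 0.5], [0.06, 0.002, 0, 0.5]]]'

```text
clock: 9.67
position: [0.5399, -0.2123, 0.1633]
tool_rot: [3.14, 0.001, 1.258]
force: [-2.0, -4.5, 4.2]
grip_width: -0.0004
finger_force: 2.5
```

Contact force is about 5 N, as expected. I push on past the dead point.

Request:
carry_out --rows '[[[0.006, 0, 0, 0], [0.012, 0, 0, 0], [0.018, 0, 0, 0], [0.024, 0, 0, 0], [0.03, 0, 0, 0], [0.036, 0, 0, 0], [0.042, 0, 0, 0], [0.048, 0, 0, 0], [0.052, 0, 0, 0], [0.052, 0, 0, 0], [0.052, 0, 0, 0]]]'

```text
clock: 10.58
position: [0.5557, -0.1618, 0.1623]
tool_rot: [-3.142, 0.0, 1.26]
force: [-1.1, -2.0, 0.6]
grip_width: 0.0002
finger_force: 1.1
```

```bash
python3 - <<'E'
from h import *
p=np.load('p.npy');print(here(p))
s=bot.grab_frame('side');sc=bot.grab_frame('scene')
cv2.imwrite('pics/s4c.png',cv2.hconcat([cv2.resize(x[170:270,:,::-1][:,a:a+100],(400,400),interpolation=cv2.INTER_CUBIC) for x,a in((s['pixels'],230),(sc['pixels'],260))]))
E
```

```text
(array([ 56.6, -76.7]), np.float64(0.1623), array([-1.1, -2. ,  0.6]), 10.5833)
```

View pics/s4c.png

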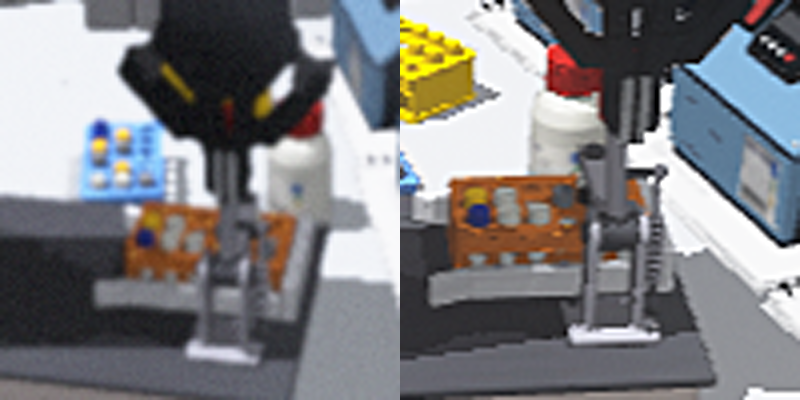

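The handle looks upright or slightly past it (grip behind the fingers at (605,100) right), with the arm leaning over the rack. A few more mm will make sure, then I back off.

Request:
carry_out --rows '[[[0.003, 0, 0, 0], [0.006, 0, 0, 0], [0.009, 0, 0, 0], [0.009, 0, 0, 0]]]'

```text
clock: 11.02
position: [0.556, -0.1604, 0.1623]
tool_rot: [-3.141, 0.009, 1.254]
force: [-12.3, -38.6, 2.0]
grip_width: 0.0004
finger_force: 20.3
```

Against the lever's hard stop (40 N, no motion), so it is locked. I retreat outwards and up.

Request:
carry_out --rows '[[[-0.015, 0, 0, 0], [-0.035, 0, 0, 0], [-0.06, 0, 0, 0], [-0.085, 0, 0, 0], [-0.11, 0, 0, 0], [-0.13, 0, -0.02, 0], [-0.13, 0, -0.05, 0], [-0.13, 0, -0.08, 0], [-0.13, 0, -0.1, 0], [-0.13, 0, -0.1, 0], [-0.13, 0, -0.1, 0]]]'

```text
clock: 11.93
position: [0.5193, -0.2768, 0.2632]
tool_rot: [3.14, -0.0, 1.26]
force: [0.0, 0.4, -0.8]
grip_width: -0.0001
finger_force: 0.0
```

```bash
python3 - <<'E'
from h import *
p=np.load('p.npy');print(here(p))
s=bot.grab_frame('side');sc=bot.grab_frame('scene')
cv2.imwrite('pics/s5c.png',cv2.hconcat([cv2.resize(x[170:270,:,::-1][:,a:a+100],(400,400),interpolation=cv2.INTER_CUBIC) for x,a in((s['pixels'],230),(sc['pixels'],260))]))
E
```

```text
(array([  57. , -197.3]), np.float64(0.2632), array([ 0. ,  0.4, -0.8]), 11.9333)
```

View pics/s5c.png

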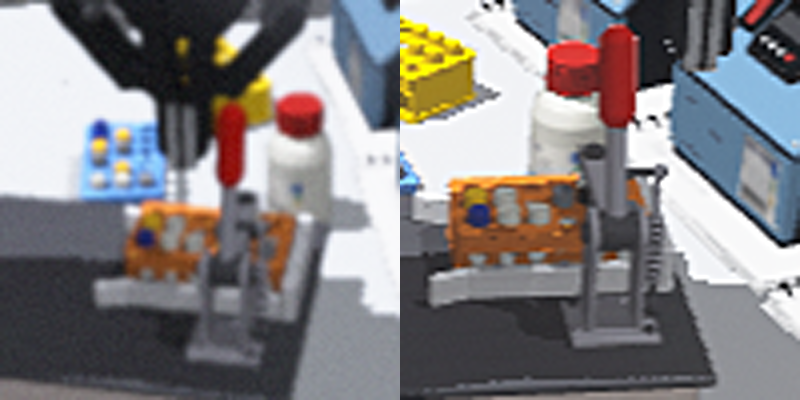

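The lever stays over in lock: the red grip is at (230,145) left and (618,75) right, with its arm over the rack. The rack is still against the stop and the gripper is clear, so I hand in.

```bash
python3 -c "
from workcell import bot
print(bot.job_done())"
```

```text
the job is handed in; nothing more can be done
None
```

I pushed the orange rack home against the back stop, snapped the clamp lever into lock over it, and handed the job in at about 12 s on the robot's clock; `job_done()` returned no verdict.

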